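# Light-gap check of a spectacle temple

## Robot

A 6-joint arm with a two-finger parallel gripper is mounted at the origin on the work surface. World frame = base frame: x ahead of the robot, y to its left, z up, the work surface at z = 0. Lengths are in m, angles in rad, forces in N, time in s.
With the tool pointing down it reaches from about 0.35 to 0.975 m from the base axis. Payload 7.1 kg.
Tool frame: the origin (TCP) lies midway between the tips of the shut fingers; the grasp point (between the pads) lies 19 mm behind it; z points along the fingers, x is the direction in which the jaws open and shut, and the axes are right-handed (so a half turn about z gives the same grasp; the last joint's range is limited). The gripper opens to 88 mm and grips with 3 to 60 N. Pads are 20 mm wide; open, the fingers measure 115 mm over their backs; the gripper's body (75 mm by 178 mm) begins 61 mm behind the grasp point.
Start: joints at [1.291, 0.423, 1.63, -0, 1.089, -0.019], TCP at [0.161, 0.604, 0.223] pointing down, gripper open.
Joint ranges: [-3, 3], [-0.9, 2.11], [0.09, 2.58], [-1.31, 4.45], [0.11, 2.69], [-2.54, 2.54]. Speed limits (rad/s): [2.39, 2.39, 3.01, 3.14, 3.14, 3.14].

## Interface

Orientations are given as a unit quaternion [w, x, y, z].
In Python, from station import move_pose, movel, movej, command_gripper, wait, inverse_kinematics, read_camera, camera_info, MotionError, job_done, get_time, get_joint_pos, get_qvel, get_effort, get_tcp_pos, get_ee_rot, get_ft_force, get_ft_torque, get_grip_width gives the robot as it stands. Calls block until the motion is done:
- move_pose(position, orientation): joint-space move of the TCP to a pose.
- movel(position, frame=None, v=0.15, until_force=None): straight line of the TCP; frame=None keeps the orientation; v is the mean speed in m/s. With until_force (N) it stops when the force on the tool has changed by that much, and returns True; else False.
- movej(angles): joint-space move.
- command_gripper(opening): opening from 0.0 (shut) to 1.0 (fully open); the grip force is fixed at half the most; returns when the fingers have stopped.
- wait(seconds).
- inverse_kinematics(position, orientation): joint angles nearest the present ones, or None.
- read_camera(name): name is "scene" or "side" or "wrist"; returns the picture (400x640x3 uint8, red, green, blue); there is no depth.
- camera_info(name): a dict with "intrinsics" (3x3 intrinsics, pixels), "T" (4x4, takes a point from camera to world coordinates); the wrist camera has in their place "tool_from_camera" (4x4, takes a point from camera to tool coordinates, whose origin is the TCP and whose axes are the tool frame's). Camera axes: x right, y up, looking along -z (the intrinsics and any distortion apply to the point x, -y, -z); pixel columns grow to the right and rows downward; lengths in m; the calibration is good to about 2 mm. A picture is of the moment at which its call begins: read the wrist's pose just before it. camera_info takes no time and is no camera call.
A pose or a line that the arm cannot do raises MotionError and nothing moves.
- job_done(): hands the job in, once; it reports no verdict.
Readings, each from a call of its own:
- get_time(): time.
- get_joint_pos(): joint angles.
- get_qvel(): joint speeds.
- get_effort(): joint torques, N m.
- get_tcp_pos(): TCP position.
- get_ee_rot(): TCP orientation.
- get_ft_force(): force on the tool from outside, world axes, zero at the start.
- get_ft_torque(): the same for the moment, N m.
- get_grip_width(): opening from 0.0 (shut) to 1.0 (fully open).
Only numpy, scipy, OpenCV 4.12 (cv2) and the standard library are available. Lean on these libraries where they do the work, as an engineer would, in place of code of your own. Each camera call takes 0.05 s, during which the arm holds its last target.

## Task

Check the wooden spectacle temple clamped on the light box: lay the steel straightedge flat on the box top with one long edge flush against the temple's straight edge, spanning the whole of that edge, and let go of it while the shutter is still shut. Then slide the light box's sprung shutter half open by its knob, and finish while holding it there with the gripper, with the straightedge still flush and untouched; leave the wooden case, the mug and the spray bottle where they are.

Things in the scene. Friction and masses are not known exactly. Their poses are not given: they have to be found in the camera images.
- lightbox: Fixed plywood light box, grey top, 170 (x) x 260 (y) x 50 mm high; origin at the centre of its underside. Turned up to 17 deg; -x side faces the robot, +y left. The flush glass window (y -35 to 35 mm) shows the dark shutter blade. On top a wooden temple (spectacle arm) is clamped along y by two clamps, 12 mm high. White marks beyond the knob's slot: shut (short), half (long), full (short).
- blank_edge (a point): Middle of the foot of the temple's straight edge, on the box top, 50 mm above the counter, at x = 30, y = 0 mm of the box; axes as the box's. The edge faces -x, is upright and straight 55 mm to either side along y. The temple, 8 mm high, 16 wide, lies to its +x (tip bending away to +x at the +y end); clamps 11 mm or more behind the edge. The top is bare for 85 mm to -x, up to the knob.
- straightedge: Loose steel straightedge, about 0.3 kg, flat on the counter left or right of the box: blade 40 (x) x 180 (y) x 6 mm thick, with a grip rib along the middle of its top, 12 mm wide (x), 120 mm long (y), from 6 to 40 mm above the underside. Origin at the centre of the underside; y along its length, z up. Both long edges are alike, straight, 20 mm from the origin.
- shutter (a joint): Travel of the shutter and its knob in m, along the box's +y: 0 shut (spring-closed, the start), 0.035 half open, 0.070 fully open. A spring drives it shut: about 3.6 N at 0, 7.8 N at half, 12 N at full travel; it closes by itself when let go.
- knob (a point): The shutter's knob: upright black tab, 20 (x) x 14 (y) x 36 mm tall, on the near part of the box top (x = -65 mm on the box; y = -35 mm when shut, 0 at half, +35 mm when full). This point is the centre of its underside, level with the box top, 50 mm above the counter; axes as the box's.
- case: Bystander: pale wooden spectacle case, 60 x 160 x 40 mm, loose on the counter on the other side of the box from the straightedge. Origin at the centre of its underside, y along its length.
- mug: Bystander: white mug, 80 mm across, 90 mm high, standing beyond the box. Origin at the centre of its underside.
- spray: Bystander: small clear spray bottle, 44 mm across, 110 mm high, standing beyond the box. Origin at the centre of its underside.
Mind the look-alikes: they are no part of the job. Of the things like the straightedge, leave any that is pink; of the rest the smaller one is meant.

How it is judged:
By the outcome, as a careful person would: the job done as asked, in the order asked, and still so for the second after the job is handed in, while the arm keeps its last pose, push and grip.
It also fails if it takes over 58 s, if anything falls off the work surface, if the arm or the gripper's body presses on something with over 40 N, if the wrist force passes 120 N, or if a joint passes its speed limit or range.

## Working session

There is one attempt and no reset: what is moved stays moved. The work goes in short steps, each a Python script; the robot and the scene stay as the last script left them, time stands still between calls to the robot, and variables do not carry over. Pictures are saved under pics/ and viewed, and the job is handed in when it is done.

```bash
mkdir -p pics; ls; python3 - <<'E'
from station import *
import cv2
print(get_time())
for n in ["scene","side","wrist"]:
    im=read_camera(n); cv2.imwrite(f"pics/{n}0.png",im[:,:,::-1]); print(n,camera_info(n))
print(get_tcp_pos(),get_ee_rot(),get_time())
E
```

```text
pics
0.0
scene {'intrinsics': array([[513.08530854,   0.        , 318.7604956 ],
       [  0.        , 513.08530854, 184.3346406 ],
       [  0.        ,   0.        ,   1.        ]]), 'T': array([[-0.5827088 , -0.53037479,  0.61575404,  1.353082  ],
       [ 0.81257582, -0.36804902,  0.45195183,  0.59915267],
       [-0.01307619,  0.76370315,  0.64543513,  0.89542651],
       [ 0.        ,  0.        ,  0.        ,  1.        ]])}
side {'intrinsics': array([[387.823416  ,   0.        , 320.66943592],
       [  0.        , 387.823416  , 201.11364122],
       [  0.        ,   0.        ,   1.        ]]), 'T': array([[ 0.84107595,  0.40110379, -0.36291458,  0.20776305],
       [-0.54053544,  0.59804223, -0.59174905, -0.52798199],
       [-0.02031454,  0.69387408,  0.71980975,  0.73213138],
       [ 0.        ,  0.        ,  0.        ,  1.        ]])}
wrist {'intrinsics': array([[324.82843793,   0.        , 310.83997099],
       [  0.        , 324.82843793, 203.18893045],
       [  0.        ,   0.        ,   1.        ]]), 'tool_from_camera': array([[ 9.99999432e-01,  8.10279903e-04, -6.92375227e-04,
         2.18020011e-05],
       [ 5.80869536e-04, -9.59010690e-01, -2.83369298e-01,
        -7.79825908e-02],
       [-8.93603692e-04,  2.83368735e-01, -9.59010616e-01,
        -1.62968374e-01],
       [ 0.00000000e+00,  0.00000000e+00,  0.00000000e+00,
         1.00000000e+00]])}
[0.16101017 0.60346718 0.22210997] [ 3.37475333e-04  7.93040596e-01  6.09168521e-01 -4.60169932e-04] 0.15
```

View pics/scene0.png

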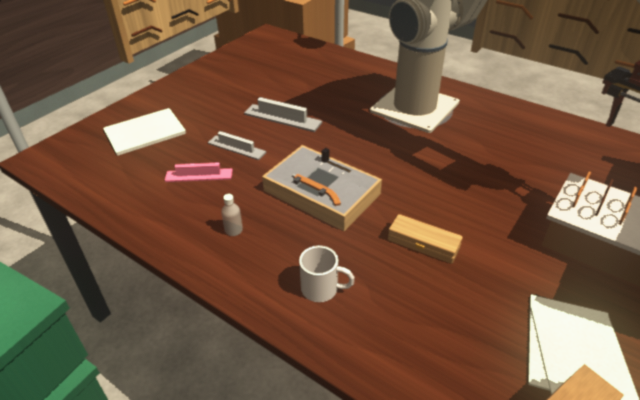

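View pics/side0.png

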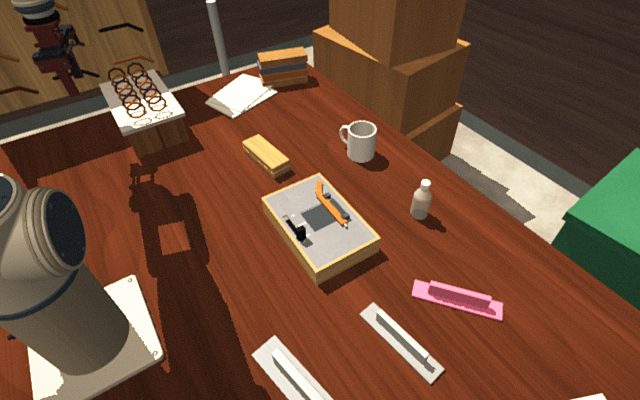

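View pics/wrist0.png

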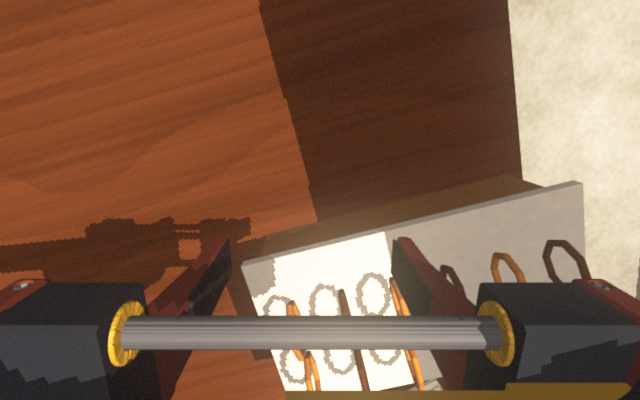

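Scene candidates: pink at (199,172) is excluded. Of the two grey ones, at (237,145) and (283,113), the smaller is (237,145). I'll enlarge these to confirm and measure.

```bash
cat > h.py <<'E'
import numpy as np, cv2
from station import *
def ray(info,px,T=None):
    K=info["intrinsics"]; T=info["T"] if T is None else T
    d=np.array([(px[0]-K[0,2])/K[0,0],-(px[1]-K[1,2])/K[1,1],-1.0])
    return T[:3,3],T[:3,:3]@d
def onplane(info,px,z,T=None):
    o,d=ray(info,px,T); return o+d*(z-o[2])/d[2]
def proj(info,p,T=None):
    K=info["intrinsics"]; T=info["T"] if T is None else T
    c=T[:3,:3].T@(np.asarray(p)-T[:3,3]); return np.array([K[0,2]+K[0,0]*c[0]/-c[2],K[1,2]+K[1,1]*c[1]/c[2]])
def q2R(q):
    w,x,y,z=q
    from scipy.spatial.transform import Rotation as R
    return R.from_quat([x,y,z,w]).as_matrix()
def wristT(p,q):
    T=np.eye(4);T[:3,:3]=q2R(q);T[:3,3]=p
    return T@camera_info("wrist")["tool_from_camera"]
def downq(a):
    # tool z down, tool x along world angle a
    from scipy.spatial.transform import Rotation as R
    x=np.array([np.cos(a),np.sin(a),0]);z=np.array([0,0,-1.]);y=np.cross(z,x)
    q=R.from_matrix(np.c_[x,y,z]).as_quat(); return [q[3],q[0],q[1],q[2]]
E
python3 - <<'E'
import cv2
s=cv2.imread("pics/scene0.png"); d=cv2.imread("pics/side0.png")
cv2.imwrite("pics/cs.png",cv2.resize(s[90:230,200:390],None,fx=4,fy=4,interpolation=cv2.INTER_CUBIC))
cv2.imwrite("pics/cd.png",cv2.resize(d[170:390,250:450],None,fx=2.7,fy=2.7,interpolation=cv2.INTER_CUBIC))
E
```

```text
(no output)
```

View pics/cs.png

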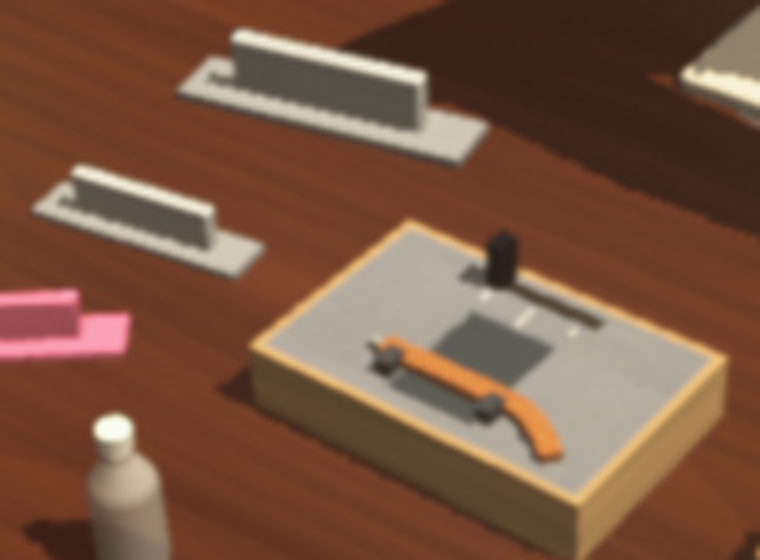

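View pics/cd.png

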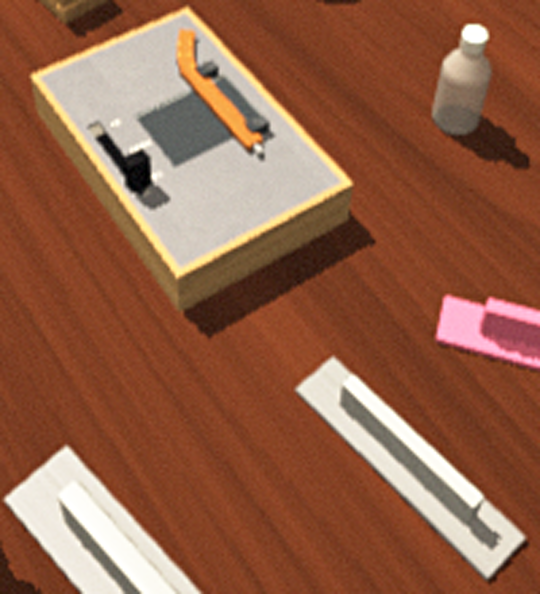

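The crops show the smaller grey straightedge at full-image scene (237,145) and side (402,343), about 3/4 the size of the other grey one. The box top corners are clear in both views.

```bash
python3 - <<'E'
from h import *
S=camera_info("scene");D=camera_info("side")
fs=lambda u,v:(200+(u-1.5)/4,90+(v-1.5)/4); fd=lambda u,v:(250+(u-.85)/2.7,170+(v-.85)/2.7)
def rep(n,pts,z,I,f):
    P=np.array([onplane(I,f(*p),z)[:2] for p in pts]); print(n,P.round(4).tolist(),"c",P.mean(0).round(4),"sides",np.linalg.norm(np.roll(P,-1,0)-P,axis=1).round(4))
    e=np.roll(P,-1,0)-P; print(np.degrees(np.arctan2(e[:,1],e[:,0])).round(1))
# order: nearright, farright, farleft, nearleft
rep("box s",[(409,220),(251,347),(577,500),(725,358)],.05,S,fs)
rep("box d",[(180,272),(352,184),(188,9),(34,75)],.05,D,fd)
rep("se s",[(33,208),(236,276),(265,247),(66,181)],.006,S,fs)
rep("se d",[(296,389),(490,579),(525,540),(333,357)],.006,D,fd)
rep("big s",[(178,93),(460,162),(489,124),(210,57)],.006,S,fs)
E
```

```text
box s [[0.433, -0.1327], [0.6042, -0.1323], [0.6033, 0.1216], [0.4383, 0.1266]] c [ 0.5197 -0.0042] sides [0.1712 0.2539 0.165  0.2593]
[ 1.000e-01  9.020e+01  1.782e+02 -9.120e+01]
box d [[0.4357, -0.1311], [0.6002, -0.1367], [0.6042, 0.121], [0.4383, 0.1239]] c [ 0.5196 -0.0057] sides [0.1646 0.2578 0.1659 0.255 ]
[ -2.   89.1 179.  -90.6]
se s [[0.5329, -0.4119], [0.5101, -0.2315], [0.4715, -0.2369], [0.4932, -0.4165]] c [ 0.5019 -0.3242] sides [0.1818 0.0389 0.1808 0.04  ]
[  97.2 -172.   -83.1    6.6]
se d [[0.4674, -0.2416], [0.4927, -0.4207], [0.5301, -0.4151], [0.5071, -0.2358]] c [ 0.4994 -0.3283] sides [0.1809 0.0378 0.1809 0.0401]
[ -82.     8.5   97.3 -171.6]
big s [[0.3516, -0.4298], [0.3023, -0.1843], [0.2465, -0.1967], [0.2951, -0.4451]] c [ 0.2989 -0.314 ] sides [0.2503 0.0571 0.2532 0.0585]
[ 101.4 -167.6  -78.9   15.2]
```

```bash
cat >> h.py <<'E'
A=np.radians(-0.6); BC=np.array([0.5197,-0.005])
def box(x,y,z):
    return [BC[0]+x*np.cos(A)-y*np.sin(A),BC[1]+x*np.sin(A)+y*np.cos(A),z]
E
python3 - <<'E'
from h import *
for k in (0,np.pi):
  a=np.radians(7.4)+k
  print(inverse_kinematics([.5005,-.3265,.15],downq(a)),inverse_kinematics(box(10,0,0) and box(.01,0,.2),downq(A+k)),inverse_kinematics(box(-.065,-.035,.2),downq(A+np.pi/2+k)))
# go view straightedge
move_pose([.5005,-.3265,.17],downq(np.radians(7.4)))
p,q=get_tcp_pos(),get_ee_rot()
im=read_camera("wrist"); cv2.imwrite("pics/w1.png",im[:,:,::-1]); np.savez("w1.npz",p=p,q=q)
print(p,q,get_time(),get_ft_force())
E
```

```text
[-5.97938771e-01  4.73843642e-01  1.74301765e+00 -4.44089210e-16
  9.24731363e-01 -7.27093136e-01] [-3.21031262e-02  3.13656086e-01  1.85889447e+00 -4.44089210e-16
  9.69042095e-01 -2.16311507e-02] [-1.12420377e-01  2.06487919e-01  2.01060799e+00 -4.44089210e-16
  9.24496743e-01 -1.67274473e+00]
[-5.97938771e-01  4.73843642e-01  1.74301765e+00 -4.44089210e-16
  9.24731363e-01  2.41449952e+00] None [-1.12420377e-01  2.06487919e-01  2.01060799e+00 -4.44089210e-16
  9.24496743e-01  1.46884793e+00]
[ 0.50087699 -0.32594545  0.16999443] [-3.92506058e-05  9.97884723e-01  6.50082943e-02  2.24450799e-05] 3.6583 [-0.28737968 -0.00788229 -0.22912831]
```

View pics/w1.png

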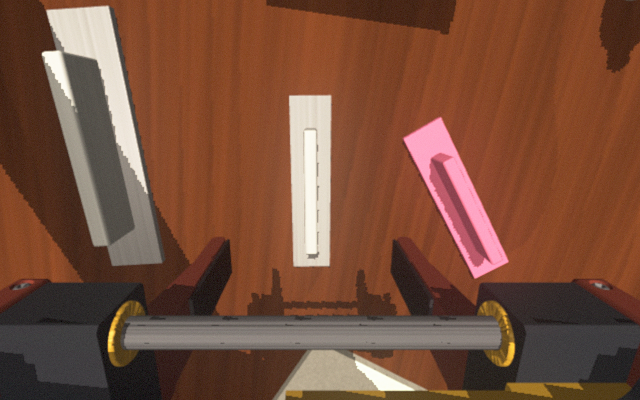

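The straightedge sits centred between the jaws, with corners near (290,95), (331,96), (330,266), (293,266). Refining from this view, then grasping.

```bash
python3 - <<'E'
from h import *
d=np.load("w1.npz");T=wristT(d["p"],d["q"]);W=camera_info("wrist")
im=cv2.imread("pics/w1.png"); hsv=cv2.cvtColor(im,cv2.COLOR_BGR2HSV)
m=((hsv[...,1]<75)&(hsv[...,2]>110)).astype(np.uint8); m[:85]=0;m[275:]=0;m[:,:270]=0;m[:,350:]=0
c=max(cv2.findContours(m,0,2)[0],key=cv2.contourArea)
b=cv2.boxPoints(cv2.minAreaRect(c)); P=np.array([onplane(W,x,.006,T)[:2] for x in c[:,0]]).astype(np.float32)
r=cv2.minAreaRect(P); print(b, r)
bt=im[120:262,305:317] # rib top
m2=((hsv[...,2]>225)&(m>0)).astype(np.uint8); ys,xs=np.nonzero(m2[:, :]); 
for row in (140,180,220,245):
    x=np.nonzero(m2[row])[0]; 
    y0=np.nonzero(m[row])[0]; print(row,y0.min(),y0.max(),onplane(W,(y0.min(),row),.006,T),onplane(W,(y0.max(),row),.006,T))
E
```

```text
[[289.  95.]
 [331.  95.]
 [331. 266.]
 [289. 266.]] ((0.5006294846534729, -0.3269263803958893), (0.04069026559591293, 0.1809195578098297), 7.85556697845459)
140 290 330 [ 0.47423344 -0.28204339  0.006     ] [ 0.51359965 -0.27691772  0.006     ]
180 291 330 [ 0.47975937 -0.32219595  0.006     ] [ 0.51950462 -0.31702364  0.006     ]
220 292 329 [ 0.48569216 -0.36530481  0.006     ] [ 0.52478766 -0.36021992  0.006     ]
245 293 329 [ 0.49003274 -0.39384486  0.006     ] [ 0.52896772 -0.38878274  0.006     ]
```

```bash
python3 - <<'E'
from h import *
q=downq(np.radians(7.8)); c=[.5006,-.3269]
move_pose(c+[.08],q)
print(movel(c+[.0145],v=.08,until_force=8),get_tcp_pos())
command_gripper(0.0); print(get_grip_width()*88,get_ft_force())
movel(c+[.13],v=.12); print(get_grip_width()*88,get_ft_force(),get_time())
move_pose(box(-.002,0,.13),downq(A))
p,q=get_tcp_pos(),get_ee_rot()
im=read_camera("wrist"); cv2.imwrite("pics/w2.png",im[:,:,::-1]); np.savez("w2.npz",p=p,q=q)
im=read_camera("scene"); cv2.imwrite("pics/s2.png",im[:,:,::-1])
print(p,get_time())
E
```

```text
False [ 0.50085378 -0.32706972  0.01470578]
11.863924599364502 [ 0.66039384 -0.27391267 -0.9790829 ]
12.116814284405178 [ 0.51103523  1.33051203 -2.54029414] 7.3333
[ 0.51804259 -0.0056173   0.12995119] 8.6583
```

View pics/w2.png

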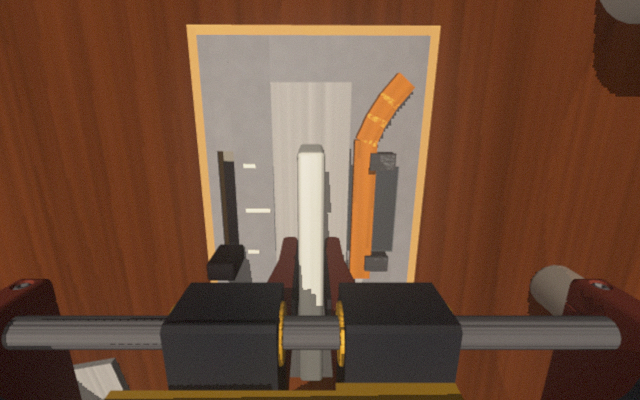

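Wrist view: box far corners at about (188,26) and (440,26), temple's straight edge running from about (356,140) to (351,277), and the held straightedge parallel to it. Refining box pose.

```bash
python3 - <<'E'
from h import *
d=np.load("w2.npz");T=wristT(d["p"],d["q"]);W=camera_info("wrist")
im=cv2.imread("pics/w2.png"); hsv=cv2.cvtColor(im,cv2.COLOR_BGR2HSV)
P=lambda u,v,z:onplane(W,(u,v),z,T)[:2]
a,b=P(188,26,.05),P(440,26,.05); print("far corners",a,b,np.linalg.norm(b-a),np.degrees(np.arctan2(*(b-a)[::-1])))
print("mid of far edge -> centre",(a+b)/2)
# temple left edge
o=((hsv[...,0]<16)&(hsv[...,1]>190)&(hsv[...,2]>170)); pts=[]
for r in range(150,272,4):
    x=np.nonzero(o[r,335:400])[0]
    if len(x): pts.append(P(335+x[0],r,.058))
pts=np.array(pts); f=np.polyfit(pts[:,1],pts[:,0],1); print("edge x at y=-.005",np.polyval(f,-.005),"yaw",-np.degrees(np.arctan(f[0])),np.std(pts[:,0]-np.polyval(f,pts[:,1])), pts[[0,-1]])
# straightedge blade sides
z=d["p"][2]-.0147+.006
for A_,B_ in (((271,84),(277,240)),((351,84),(347,240))):
    u,v=P(*A_,z),P(*B_,z);print(u,v,"yaw",np.degrees(np.arctan2(u[1]-v[1],u[0]-v[0]))-90)
c=cv2.resize(im[60:290,190:420],None,fx=2.6,fy=2.6,interpolation=cv2.INTER_CUBIC);cv2.imwrite("pics/c2.png",c)
E
```

```text
far corners [0.43689485 0.12566372] [0.60613464 0.12377847] 0.16925028916815285 -0.638218716448182
mid of far edge -> centre [0.52151474 0.12472109]
edge x at y=-.005 0.5573059828454722 yaw -8.403022983591987 0.0033873960127960246 [[ 0.55813619  0.02194594]
 [ 0.55040041 -0.05322943]]
[0.49906126 0.08367594] [4.98638319e-01 3.66507742e-05] yaw -0.28972862181691994
[0.53883047 0.08322922] [ 5.38530809e-01 -4.23440563e-04] yaw -0.20524663562714807
```

View pics/c2.png

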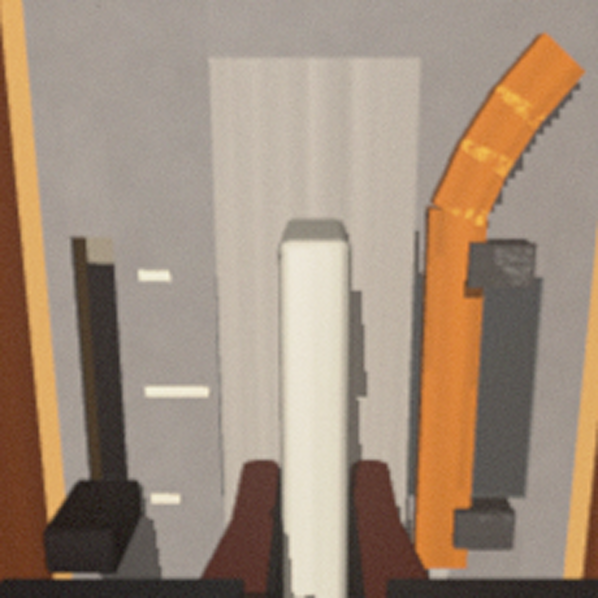

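```bash
python3 - <<'E'
from h import *
d=np.load("w2.npz");T=wristT(d["p"],d["q"]);W=camera_info("wrist")
for z in (.058,.05):
    u=onplane(W,(354.6,140.8),z,T);v=onplane(W,(350,277.3),z,T);print(u,v,np.degrees(np.arctan2(u[1]-v[1],u[0]-v[0]))-90)
# box -x,+x sides in wrist
for a,b in (((188,26),(209,235)),((440,26),(413.5,280))):
    u=onplane(W,a,.05,T);v=onplane(W,b,.05,T);print(u,v,np.degrees(np.arctan2(u[1]-v[1],u[0]-v[0]))-90)
for m in ((138,275),(170,275),(145,392),(209,392),(151,498),(180,498)): print(onplane(W,(190+m[0]/2.6,60+m[1]/2.6),.05,T))
E
```

```text
[0.54974464 0.04909851 0.058     ] [ 0.54894449 -0.05976124  0.058     ] -0.4211291080275572
[0.55080421 0.04830969 0.05      ] [ 0.54997681 -0.06425748  0.05      ] -0.4211291080275146
[0.43689485 0.12566372 0.05      ] [ 0.43594766 -0.02498752  0.05      ] -0.3602315241392944
[0.60613464 0.12377847 0.05      ] [ 0.60325725 -0.0674059   0.05      ] -0.8622547983739963
[0.46722551 0.03068282 0.05      ]
[0.47650245 0.03057725 0.05      ]
[ 0.46683744 -0.00492663  0.05      ]
[ 0.48615441 -0.0051482   0.05      ]
[ 0.46635007 -0.03981212  0.05      ]
[ 0.47544138 -0.0399172   0.05      ]
```

```bash
sed -i 's/^A=.*/A=np.radians(-0.5); BC=np.array([0.5195,-0.0052])/' h.py
python3 - <<'E'
from h import *
q=downq(A)
movel(box(.002,0,.08),frame=q,v=.1)
print(movel(box(.002,0,.0635),v=.03,until_force=3),get_tcp_pos(),get_ft_force())
print(movel(box(.016,0,float(get_tcp_pos()[2])),v=.03,until_force=6),get_tcp_pos(),get_ft_force(),get_ft_torque(),get_time())
p,q=get_tcp_pos(),get_ee_rot()
im=read_camera("wrist"); cv2.imwrite("pics/w3.png",im[:,:,::-1]); np.savez("w3.npz",p=p,q=q)
im=im[60:290,190:420];cv2.imwrite("pics/c3.png",cv2.resize(im[:,:,::-1],None,fx=2.6,fy=2.6,interpolation=cv2.INTER_CUBIC))
E
```

```text
True [ 0.52138607 -0.0051979   0.06436723] [-0.25190087  0.73410023  4.36867913]
True [ 0.52135428 -0.0051795   0.0643639 ] [-1.13423092 -0.08486112  5.34786656] [-0.06388232  0.0694694   0.01450105] 10.0417
```

View pics/c3.png

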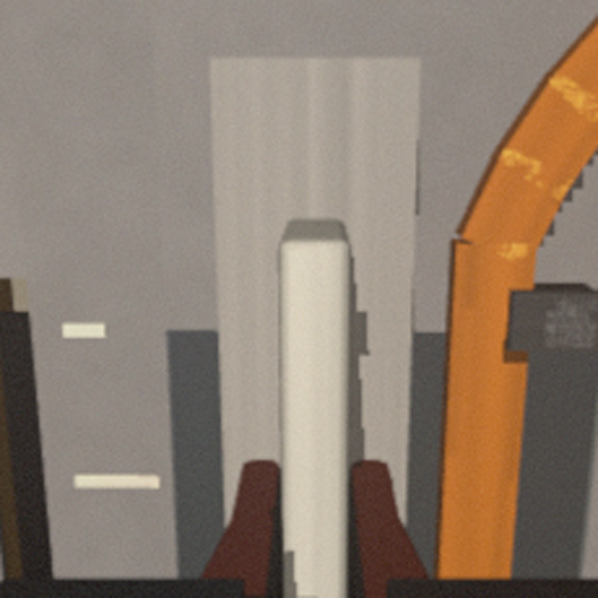

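The blade has touched the box top with a ~10 mm gap left to the temple, and the slide stopped immediately on the pressing force. Ease up slightly and slide again.

```bash
python3 - <<'E'
from h import *
movel(box(.002,0,.0650),v=.03); wait(.2); print(get_ft_force(),get_tcp_pos())
for i in range(3):
    r=movel(box(.014,0,.0650),v=.02,until_force=7); print(r,get_tcp_pos(),get_ft_force(),get_ft_torque(),get_time())
    if get_tcp_pos()[0]>.527 : break
p,q=get_tcp_pos(),get_ee_rot()
im=read_camera("wrist"); cv2.imwrite("pics/w4.png",im[:,:,::-1]); np.savez("w4.npz",p=p,q=q)
im=im[60:290,190:420];cv2.imwrite("pics/c4.png",cv2.resize(im[:,:,::-1],None,fx=2.6,fy=2.6,interpolation=cv2.INTER_CUBIC))
E
```

```text
[-0.67952753  0.04764187 -2.93625575] [ 0.52117297 -0.00521584  0.06468551]
True [ 0.5286304  -0.00516698  0.06446469] [-1.77014479  0.65734794  3.28232646] [-0.09256552  0.17070415 -0.01622831] 11.0
```

View pics/c4.png

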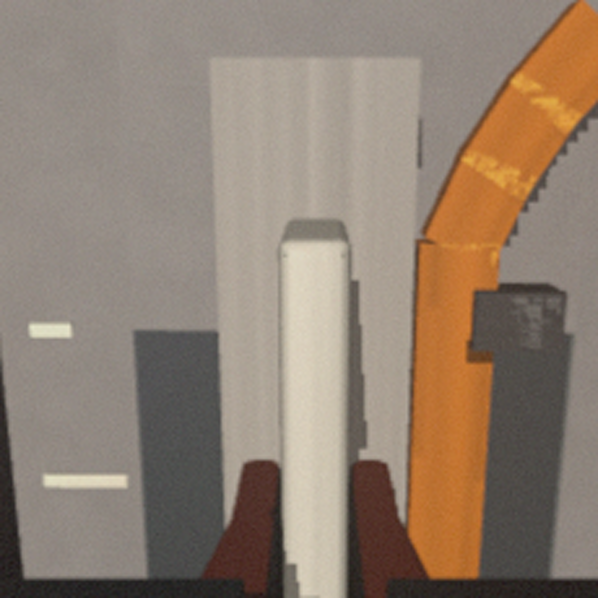

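```bash
python3 - <<'E'
from h import *
z=.0652
for x in (.0095,.0105,.0115,.0125):
    r=movel(box(x,0,z),v=.01,until_force=12); wait(.1); f=get_ft_force(); print(r,get_tcp_pos(),f,get_ft_torque())
    if f[0]<-7: break
p,q=get_tcp_pos(),get_ee_rot()
im=read_camera("wrist"); cv2.imwrite("pics/w5.png",im[:,:,::-1]); np.savez("w5.npz",p=p,q=q);print(get_time())
im=im[60:290,190:420];cv2.imwrite("pics/c5.png",cv2.resize(im[:,:,::-1],None,fx=2.6,fy=2.6,interpolation=cv2.INTER_CUBIC))
E
```

```text
False [ 0.52883116 -0.00527807  0.06500205] [ 0.07473727  0.61951628 -2.99213389] [-0.01672493  0.02232916  0.01461623]
False [ 0.52918032 -0.00523941  0.06495757] [-3.25289213  0.06713402 -2.4711597 ] [-0.05278885  0.7211651  -0.15248007]
False [ 0.52928745 -0.00520665  0.06487991] [-7.41879487  1.06933268  0.43102696] [-0.06015135  1.24687399 -0.21908008]
12.225
```

View pics/c5.png

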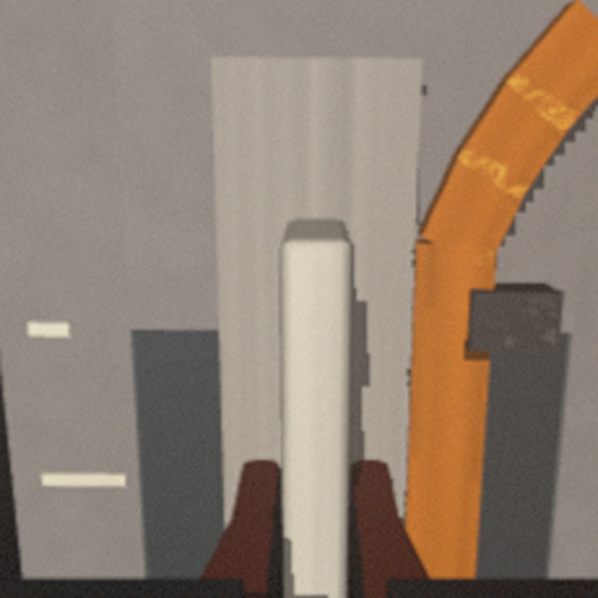

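Firm contact at 7.4 N, and the moment shows contact is biased towards the -y end. I'll release, then seat it with a low push of the closed fingertips on the near edge.

```bash
python3 - <<'E'
from h import *
# relax the push and settle onto the top
movel(box(.0098,0,.0646),v=.02); wait(.1); print(get_ft_force())
command_gripper(0.3); print(get_grip_width(),get_tcp_pos(),get_ft_force())
movel(box(.0098,0,.16),v=.15)
p,q=get_tcp_pos(),get_ee_rot()
im=read_camera("wrist"); cv2.imwrite("pics/w6.png",im[:,:,::-1]); np.savez("w6.npz",p=p,q=q);print(get_time())
im=im[0:290,180:430];cv2.imwrite("pics/c6.png",cv2.resize(im[:,:,::-1],None,fx=2.06,fy=2.06,interpolation=cv2.INTER_CUBIC))
E
```

```text
[-4.0617025   1.01171485 -3.44447727]
0.3000183073720826 [ 0.52980502 -0.00533014  0.06484268] [-0.29990347 -0.26962427  0.46174284]
13.8667
```

View pics/c6.png

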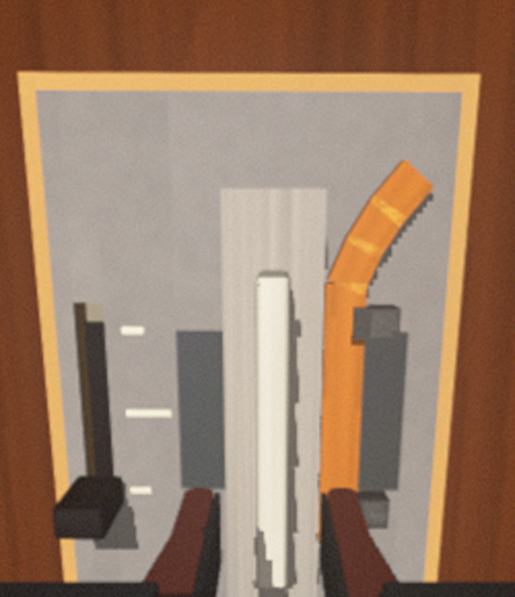

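```bash
python3 - <<'E'
from h import *
command_gripper(0.0)
q=downq(A+np.pi/2)
move_pose(box(-.034,0,.10),q)
print(movel(box(-.034,0,.0535),v=.08,until_force=8),get_tcp_pos(),get_ft_force())
wait(.1)
print(movel(box(-.024,0,.0535),v=.03,until_force=5),get_tcp_pos())
for x in np.arange(-.0235,-.014,.0007):
    movel(box(x,0,.0535),v=.02); wait(.05); f=get_ft_force(); print(round(x,4),get_tcp_pos().round(4),f.round(2),get_ft_torque().round(3))
    if f[0]<-6: break
p,qq=get_tcp_pos(),get_ee_rot()
im=read_camera("wrist"); cv2.imwrite("pics/w7.png",im[:,:,::-1]); np.savez("w7.npz",p=p,q=qq);print(get_time())
movel(box(-.034,0,.0535),v=.03); movel(box(-.034,0,.12),v=.15); print(get_time())
p,qq=get_tcp_pos(),get_ee_rot()
im=read_camera("wrist"); cv2.imwrite("pics/w8.png",im[:,:,::-1]); np.savez("w8.npz",p=p,q=qq)
E
```

```text
False [ 0.48559058 -0.00490754  0.05348704] [-0.43903711 -0.38604722 -0.02697095]
False [ 0.49565722 -0.00501121  0.05353396]
-0.0235 [ 0.4959 -0.005   0.0535] [ 0.07 -0.06  0.09] [ 0.015 -0.009 -0.038]
-0.0228 [ 0.4967 -0.005   0.0535] [-0.29  0.1   0.52] [ 0.011  0.008 -0.008]
-0.0221 [ 0.4974 -0.005   0.0535] [ 0.09 -0.91 -0.94] [ 0.038  0.013 -0.013]
-0.0214 [ 0.4977 -0.005   0.0534] [-1.64  0.52  0.69] [ 0.024  0.384 -0.009]
-0.0207 [ 0.4978 -0.005   0.0534] [-5.58 -0.75  3.66] [-0.022  0.793 -0.047]
-0.02 [ 0.4979 -0.005   0.0533] [-7.47 -0.63  5.97] [-1.000e-03  1.219e+00  1.700e-02]
19.0083
20.2167
```

View pics/w8.png

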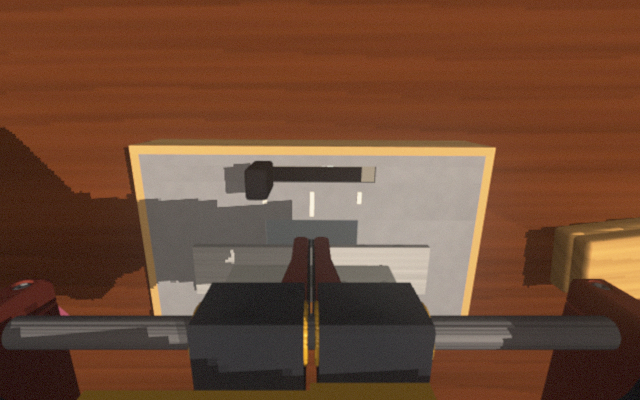

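The near-edge push stalled at 7.5 N with negligible yaw moment, so the edge looks seated. Checking flushness in scene/side views, then knob.

```bash
python3 - <<'E'
from h import *
command_gripper(0.7)
move_pose(box(-.065,-.035,.16),downq(A+np.pi/2))
for n in ("scene","side"):
    im=read_camera(n)[:,:,::-1]; cv2.imwrite(f"pics/{n}9.png",im)
s=cv2.imread("pics/scene9.png");d=cv2.imread("pics/side9.png")
a=cv2.resize(s[140:230,255:390],None,fx=5.9,fy=5.9,interpolation=cv2.INTER_CUBIC)
cv2.imwrite("pics/c9s.png",a)
cv2.imwrite("pics/c9d.png",cv2.resize(d[165:285,255:385],None,fx=5,fy=5,interpolation=cv2.INTER_CUBIC)[:600])
p,qq=get_tcp_pos(),get_ee_rot()
im=read_camera("wrist"); cv2.imwrite("pics/w9.png",im[:,:,::-1]); np.savez("w9.npz",p=p,q=qq);print(p,get_time())
E
```

```text
[ 0.45451968 -0.03941404  0.15974204] 21.8167
```

View pics/c9s.png

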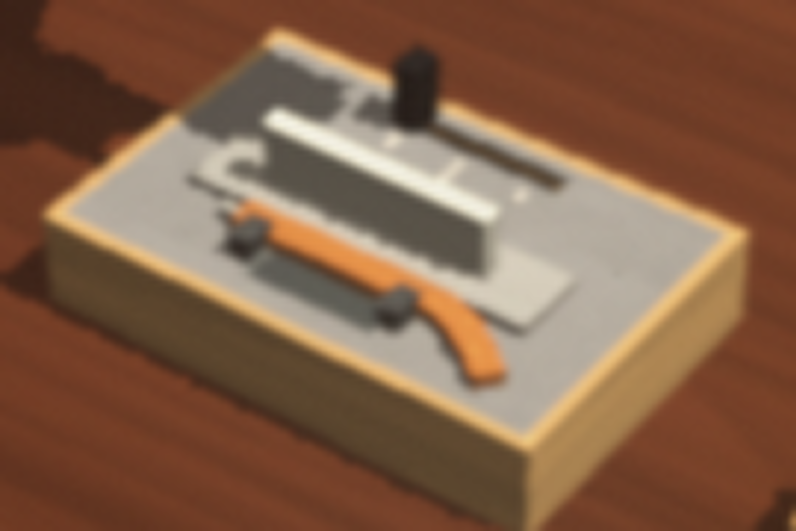

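View pics/c9d.png

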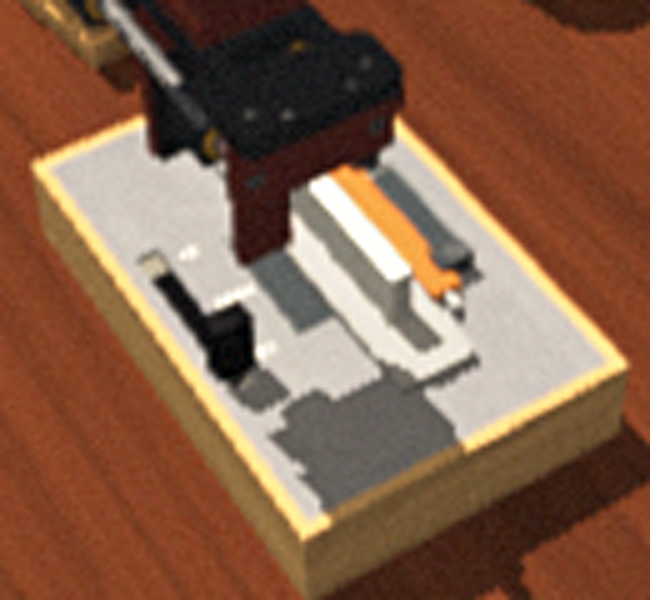

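View pics/w9.png

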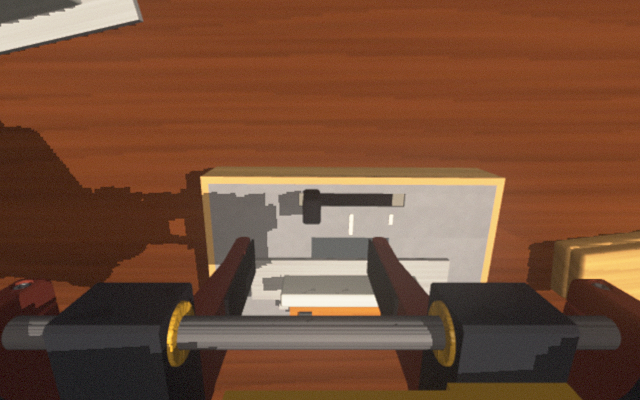

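The views show the blade lying flat with its edge against the temple along its length and no visible gap; knob top at wrist (312,192). Check the knob position, then grasp it.

```bash
python3 - <<'E'
from h import *
d=np.load("w9.npz");T=wristT(d["p"],d["q"]);W=camera_info("wrist")
print(onplane(W,(303.5,193),.086,T),onplane(W,(320.5,193),.086,T), onplane(W,(312,190),.086,T),onplane(W,(312,223),.05,T),"exp",box(-.065,-.035,.05))
print("half mark",onplane(W,(351,224),.05,T))
z=.058
movel(box(-.065,-.035,.10),v=.15)
print(movel(box(-.065,-.035,z),v=.08,until_force=8),get_tcp_pos(),get_ft_force())
command_gripper(0.0); print(get_grip_width()*88,get_ft_force(),get_tcp_pos(),get_time())
p,q=get_tcp_pos(),get_ee_rot()
im=read_camera("wrist"); cv2.imwrite("pics/w10.png",im[:,:,::-1]); np.savez("w10.npz",p=p,q=q)
E
```

```text
[ 0.43851771 -0.04455335  0.086     ] [ 0.43864231 -0.0317542   0.086     ] [ 0.4362524  -0.03813422  0.086     ] [ 0.47565893 -0.03831061  0.05      ] exp [np.float64(0.45419704625838575), np.float64(-0.03963144249985169), 0.05]
half mark [ 0.47694902 -0.00351145  0.05      ]
False [ 0.45444251 -0.0396688   0.05821898] [-0.13851832  0.65817734 -0.60038926]
13.638342413885649 [0.6129357  5.01766709 1.67313605] [ 0.45420711 -0.03911363  0.05802594] 23.8333
```

View pics/w10.png

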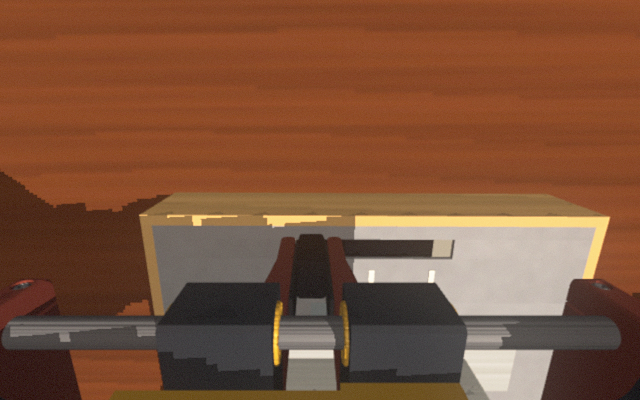

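```bash
python3 - <<'E'
from h import *
z=.058
movel(box(-.065,0.0007,z),v=.04); wait(.3)
print(get_tcp_pos(),get_ft_force(),get_grip_width()*88,get_time())
p,q=get_tcp_pos(),get_ee_rot()
for n in ("wrist","scene","side"):
    im=read_camera(n)[:,:,::-1]; cv2.imwrite(f"pics/{n}11.png",im)
    if n=="scene": cv2.imwrite("pics/c11s.png",cv2.resize(im[140:230,255:390],None,fx=5.9,fy=5.9,interpolation=cv2.INTER_CUBIC))
    if n=="side": cv2.imwrite("pics/c11d.png",cv2.resize(im[165:285,255:385],None,fx=5,fy=5,interpolation=cv2.INTER_CUBIC)[:600])
E
```

```text
[ 0.45469775 -0.00449747  0.05804899] [ 0.24083413 -7.46514488  0.25923766] 14.023916180073677 25.225
```

View pics/c11s.png

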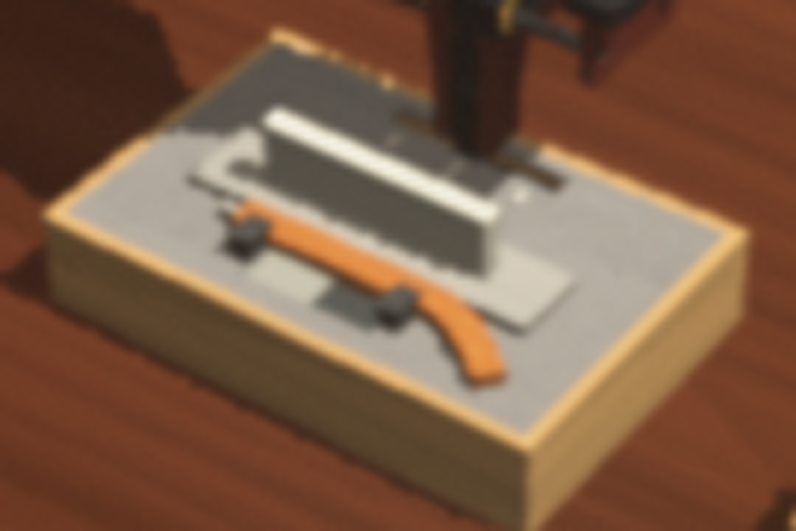

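View pics/c11d.png

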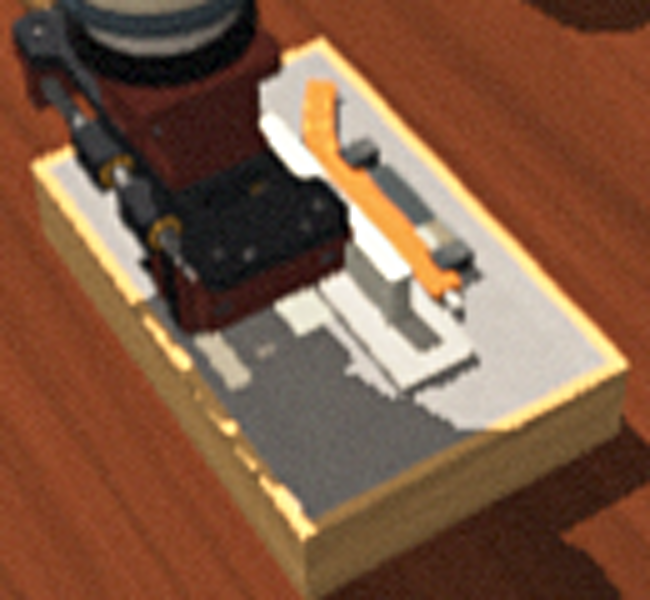

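View pics/wrist11.png

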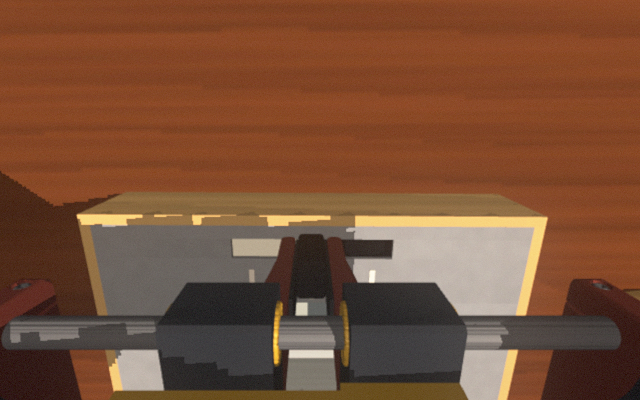

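The knob is gripped and centred at wrist column 312, exactly midway between the shut (252) and full (372) marks. The window shows half bright and half dark, and the straightedge has not moved. Final steadiness check, then hand in.

```bash
python3 - <<'E'
from h import *
f=[]
for i in range(10): wait(.05); f.append(get_ft_force())
print(np.mean(f,0),get_tcp_pos(),get_grip_width()*88)
S=camera_info("scene"); print("blade boundary",onplane(S,(255+323/5.9,140+292/5.9),.05),"window ends",onplane(S,(255+248/5.9,140+262/5.9),.05))
a=cv2.imread("pics/scene9.png").astype(int);b=cv2.imread("pics/scene11.png").astype(int)
print("straightedge diff",abs(a-b)[163:195,300:352].mean())
job_done(); print(get_time())
E
```

```text
[ 0.0560405  -7.23966589  0.52240395] [ 0.4546979  -0.00449942  0.05804474] 14.05720300054617
blade boundary [5.75892118e-01 2.15853982e-04 5.00000000e-02] window ends [ 0.57841582 -0.03828194  0.05      ]
straightedge diff 13.786858974358974
the job is handed in; nothing more can be done
the job is handed in; nothing more can be done
```

The job is handed in: the straightedge is flush against the temple, and the gripper is holding the shutter half open. It took about 26 s of the 58 s allowed, and no verdict was reported.

**What I did:**
- I took the smaller grey straightedge and left the pink and larger grey ones alone.
- I laid it on the box against the temple's straight edge and let go while the shutter was shut. I then seated it with a 7.5 N push of the closed fingertips on its near edge.
- I gripped the shutter's knob, slid it 35 mm to half open, and handed in while holding it there.

**Last checks:**
- **Straightedge:** the push stalled with almost no twisting moment, and close-up views showed no gap to the temple and the blade lying flat. Those views resolve only about 1–2 mm, and I have no finer measurement of the contact. It looked in the same place before and after the shutter moved. A pixel comparison of those pictures gave a difference of about 14 grey levels; I put that down to the arm's moving shadow and part of the arm in the frame.
- **Shutter:** the knob sits midway between the shut and full marks, and the grip held steady at 14.06 mm. The pull on the tool averaged 7.2 N, slightly under the 7.8 N expected at half. The blade boundary read about 5 mm past half, but that is a coarse reading from a blurred edge, so I relied on the marks.
- **Other items:** I did not go near the case, mug or spray bottle, and I did not measure their positions again afterwards.

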